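# Unclamp a mitred frame corner and hold its show face up to the inspection camera

## Task

Pull the handle of the loaded corner jig all the way back so that its clamp stands clear, leaving it open, then take the mitred white frame corner out of the jig and show its smooth underside to the inspection camera: the middle of the mitre on the lens axis, 130 mm in front of the ring light, the face square to the lens. Finish while still holding it there, still and in the air; never touch the camera with the robot or the part, and leave the tin, corner key, tape measure and marker where they are.

Things in the scene. Friction and masses are not known exactly. Their poses are not given: they have to be found in the camera images.
- clamp_jig: The loaded corner jig: plywood block 110 mm square, 18 mm thick, with aluminium fences and a toggle clamp, fixed to the table (an empty jig of another make stands farther off: leave it). Origin at table height under the seated mitre's middle. +x points to the outer corner where the fences meet, away from the clamp; the seated part's legs run along (-x, +y) and (-x, -y); z up.
- clamp_handle (a joint): Clamp hinge: 0 = clamped (handle upright, arm level, rubber foot on the mitre); 1.5 = stop, fully open (handle laid back level along the jig's -x, arm upright, its top 140 mm above the table). About 3.5 N at the grip moves it; it stays where left. Axis parallel to the jig's y, through the point 78 mm along the jig's -x from its origin, 54 mm above the table.
- handle_grip (a point): Point on the axis of the round red handle grip (19 mm across, 76 mm long), 19 mm below its top end and 85 mm from the hinge axis; at the start 139 mm above the table. Free room of 40 mm and more all round it. Its z axis points along the handle to its free end, its y axis is the jig's y.
- jig_seat (a point): Middle of the mitre's seat, 22 mm above the table: mitre_face lies here while the part is seated. Fences on the legs' outer sides (top 31 mm above the table, up to 88 mm along the legs from the outer apex) and a 7 mm pin on each inner side (top 29 mm) leave 0.8 mm play: lift the part straight up. Beyond 94 mm from the apex the legs overhang the block.
- mitre_face (a point): Middle of the mitre on the smooth underside (show face) of the frame corner: an L of white screen-frame section 22 mm wide, 11 mm thick, two legs 150 mm long on the outer edge, 60 to 120 g, grooved side up in the jig. +x to the L's outer apex (15.6 mm away), z from show face to grooved side (up in the jig), legs along (-x, +y) and (-x, -y).
- frame_corner: The same part and the same frame as point mitre_face (origin in the show face at the middle of the mitre).
- leg_left (a point): Grip point of the left leg (+y side): centre of its section, half-way up, 107 mm from the middle of the mitre along the leg. Grip across the leg's 22 mm width. In the jig it is 27.5 mm above the table, with the leg overhanging the block and nothing beneath or beside it.
- leg_right (a point): The same on the right leg (-y side).
- inspection_camera: The inspection camera on its dark base 100 x 92 mm, fixed to the table, with a tilting head in a yoke; 155 mm tall at most. Origin under the head's tilt axis at table height; its -x axis is its front, the side to which the head leans.
- lens (a point): Middle of the front of the ring light (68 mm across), on the lens axis; z points along the lens axis, out of the lens. The head leans 0.4 to 0.65 rad from straight up towards the camera's front (-x).
- focus (a point): Point on the lens axis 130 mm in front of the ring light, where the mitre's middle on the show face must be. z points along the lens axis away from the lens (upward and to the camera's front), so the part's z must point the same way; x is square to it, up over the camera's back; y level.
- screw_tin: Open grey tin, 66 mm across, 41 mm high, origin under its centre. Leave it.
- corner_key: Loose white nylon corner key, an L 42 x 42 x 9 mm. Leave it.
- tape_measure: Yellow tape measure 67 x 85 x 31 mm. Leave it.
- marker: Black and white felt marker 132 mm long, 17 mm thick. Leave it.

How it is judged:
By the outcome, as a careful person would: the job done as asked, in the order asked, and still so for the second after the job is handed in, while the arm keeps its last pose, push and grip.
It also fails if it takes over 54 s, if anything falls off the work surface, if the arm or the gripper's body presses on something with over 40 N, if the wrist force passes 120 N, or if a joint passes its speed limit or range.

## Robot

A 6-joint arm with a two-finger parallel gripper is mounted at the origin on the work surface; the furniture and walls round the work are solid. World frame = base frame: x ahead of the robot, y to its left, z up, the work surface at z = 0. Lengths are in m, angles in rad, forces in N, time in s.
With the tool pointing down it reaches from about 0.375 to 0.975 m from the base axis. Payload 3.8 kg.
Tool frame: the origin (TCP) lies on the centre line of the jaws, within the pads' length; the fingertips stand 14 mm ahead of it and the grasp point (between the pads) lies 5 mm behind it; z points along the fingers, y is the line along which they close (so a half turn about z gives the same grasp; the last joint's range is limited). The gripper opens to 85 mm and grips with 20 to 120 N. Pads are 22 mm wide; open, the fingers measure 114 mm over their backs; the gripper's body (76 mm by 85 mm) begins 54 mm behind the grasp point. The pads swing forward as they close: fully open they stand 13 mm farther back than shut.
Start: joints at [-1.38, 0.264, 1.604, -0, 1.274, -0.037], TCP at [0.152, -0.658, 0.245] pointing down, gripper open.
Joint ranges: [-2.63, 2.63], [-0.94, 2.18], [0.31, 2.57], [-1.31, 4.45], [0, 2.66], [-2.55, 2.55]. Speed limits (rad/s): [2.57, 2.57, 3.14, 3.14, 3.14, 3.14].

## Interface

Orientations are given as a rotation vector (axis times angle).
In Python, from workcell import bot, eyes, spot_in gives the robot as it stands.
- The arm moves only by the tool carry_out, never from a script. Its argument "series" is text: rows parted by semicolons, each of 4 numbers parted by spaces: the shift along the world's x, y, z in m, then the turn about the world's z in degrees. In form: tx ty tz roll; .... A call has 1 to 20 rows; each row shifts and turns the commanded pose from where the row before left it; what a row does not reach is not made up. A row lasts 1/8 s, in which the tool goes at most 62.5 mm and 10.7 degrees, less where a joint would pass 70% of its speed; a pose out of reach is approached as far as the arm can. A call is refused whole if a number of a shift passes 0.0625 or a number of a turn 10.7, either way. A call with a gripper value outside its range is refused whole. "jaw" is the gripper command: -1 is shut, 1 is fully open, values between are in proportion, set as the call begins (left out, the last holds). The fingers move at their own pace and stop on an object; "grip_force" is the grip in N (left out, the last holds). Time passes only in rows, so rows that do not move let the fingers close. It gives the time, the measured TCP pose, the force, the opening and the grip force at its end, in the units of the state.
- bot.read_state(): the state, without advancing time (a new reading comes with each control period).
- eyes.read_camera(name): name is "scene" or "side" or "wrist"; returns (picture, depth): 400x640x3 uint8, blue, green, red; 400x640 float32, m along the optical axis (not along the pixel's ray), 0 where there is no reading.
- eyes.get_calibration(name): a dict with "K" (3x3 intrinsics, pixels), "position" and "rotation" of the camera in the world; the wrist camera has in their place "T_tool_cam" (4x4, takes a point from camera to tool coordinates, whose origin is the TCP and whose axes are the flange's). Camera axes: x right, y down, z forward; pixel columns grow to the right and rows downward; lengths in m; the calibration is good to about 2 mm. A picture is of the moment at which its call begins: read the wrist's pose just before it. get_calibration takes no time and is no camera call.
- bot.finish_job(): hands the job in; it is judged then, once.
Trained networks look in the newest picture that a camera, given by its name, has taken for a name from the list of things; names that differ only in an ending like _2 or _b are one class to them, and where a whole thing is asked for, a point or a joint stands for the part that bears it (a point fixed in the world has none). Each returns a list of dicts, best first, with "score" (0 to 1); they miss things now and then, are a little off and sometimes report something else, mostly with a low value. They report only what shows in the picture. A call takes as long as a camera call.
- spot_in(camera, target): "rect" ([centre column, centre row, width, height] in pixels, round what is visible of it).
The state is a dict: "time": time; "q": joint angles; "joint_vel": joint speeds; "joint_torque": joint torques, N m; "tool_pos": TCP position; "tcp_rot": TCP orientation; "wrist_force": force on the tool from outside, world axes, zero at the start; "torque": the same for the moment, N m; "width": opening from 0.0 (shut) to 1.0 (fully open); "grip_force": force on a finger pad.
Only numpy, scipy, OpenCV 4.12 (cv2) and the standard library are available. Lean on these libraries where they do the work, as an engineer would, in place of code of your own. Each camera call takes 0.05 s, during which the arm holds its last target. There are 200 camera calls.

## Working session

There is one attempt and no reset: what is moved stays moved. The work goes in short steps, Python scripts to look and compute and a tool call to move; the robot and the scene stay as the last step left them, time stands still between calls to the robot, and variables do not carry over. Pictures are saved under pics/ and viewed, at most 10 in all, crops included, and the job is handed in when it is done.

Besides the shell and the picture viewer there is one more tool, called after "Request:" as a command line: name --argument value ..., lists and objects as JSON in quotes. carry_out: Moves the arm, as the interface text tells. Its arguments: {"type":"object","properties":{"series":{"type":"string"},"jaw":{"type":"number"},"grip_force":{"type":"number"}},"required":["series"]}

```bash
mkdir -p pics; cat > h.py <<'E'
import numpy as np, cv2
from workcell import bot, eyes, spot_in
from scipy.spatial.transform import Rotation as R
def cam(name):
    c=eyes.get_calibration(name); K=np.array(c["K"])
    if name=="wrist":
        s=bot.read_state(); T=np.array(c["T_tool_cam"]); Rw=R.from_rotvec(s["tcp_rot"]).as_matrix()
        return K,Rw@T[:3,:3],Rw@T[:3,3]+np.array(s["tool_pos"])
    r=np.array(c["rotation"]); 
    if r.shape!=(3,3): r=R.from_rotvec(r).as_matrix() if r.size==3 else R.from_quat(r).as_matrix()
    return K,r,np.array(c["position"])
def cloud(name):
    K,r,p=cam(name); im,d=eyes.read_camera(name)
    v,u=np.mgrid[:400,:640]; ray=np.stack([(u-K[0,2])/K[0,0],(v-K[1,2])/K[1,1],np.ones_like(d)],-1)
    P=(ray*d[...,None])@r.T+p; P[d==0]=np.nan
    return im,P
def proj(name,X):
    K,r,p=cam(name); c=(np.asarray(X)-p)@r; q=c@K.T; return q[...,:2]/q[...,2:]
E
python3 - <<'E'
from h import *
s=bot.read_state(); print(s)
ims=[]
for n in ["scene","side"]:
    im,P=cloud(n); np.save(n+"_P.npy",P); cv2.imwrite(n+".png",im); cv2.imwrite(f"pics/{n}0.png",im)
    print(n,cam(n)[2], cam(n)[1][:,2])
    for t in ["clamp_jig","clamp_handle","frame_corner","inspection_camera","lens","screw_tin","corner_key","tape_measure","marker"]:
        for o in spot_in(n,t)[:2]:
            c,r,w,h=o["rect"]; print(t,round(o["score"],2),np.round(o["rect"]),np.round(P[int(min(r,399)),int(min(c,639))],3))
E
```

```text
{'time': 0.0, 'q': array([-1.37989167e+00,  2.64728441e-01,  1.60536486e+00, -1.57847781e-05,
        1.27368831e+00, -3.68932513e-02]), 'joint_vel': array([ 0.0012516 , -0.00042802,  0.00181642,  0.00128557, -0.00016602,
       -0.00144899]), 'joint_torque': array([ 6.75673509e-04, -5.15111840e+01, -3.67313397e+01,  1.92125990e-04,
        1.28903883e-02, -8.53238813e-07]), 'tool_pos': array([ 0.15230368, -0.65688355,  0.24398357]), 'tcp_rot': array([-3.11906876e+00, -3.56810269e-01,  2.87946051e-04]), 'wrist_force': array([ 0.21610656, -0.19635271, -0.94677649]), 'torque': array([-0.02758775,  0.00110219, -0.01297469]), 'grip_force': 0.0, 'width': 0.9983336780905827}
scene [0.09353126 0.74541613 0.92778575] [ 0.43867439 -0.63353703 -0.63733477]
clamp_handle 0.81 [279. 271.  28.  31.] [0.619 0.198 0.035]
frame_corner 0.62 [290. 292.  54.  46.] [0.554 0.234 0.02 ]
frame_corner 0.47 [276. 277.  41.  50.] [0.601 0.232 0.05 ]
inspection_camera 0.79 [339. 186.  35.  44.] [ 0.665 -0.195  0.081]
screw_tin 0.76 [316. 240.  19.  21.] [0.605 0.036 0.032]
corner_key 0.5 [341. 250.  10.  13.] [
[... 331 characters left out ...]
mp_handle 0.82 [296. 312.  38.  34.] [0.616 0.191 0.034]
frame_corner 0.7 [304. 338.  62.  75.] [0.577 0.241 0.022]
inspection_camera 0.68 [322. 192.  40.  54.] [ 0.665 -0.184  0.092]
lens 0.68 [326. 184.  29.  33.] [ 0.659 -0.197  0.108]
lens 0.48 [350. 267.  24.  13.] [ 0.537 -0.014 -0.002]
screw_tin 0.91 [318. 260.  21.  28.] [ 0.623 -0.008  0.002]
screw_tin 0.65 [295. 313.  40.  39.] [0.616 0.191 0.034]
corner_key 0.72 [353. 267.  21.  15.] [ 0.531 -0.012 -0.003]
corner_key 0.33 [258. 246.  15.  35.] [ 0.794 -0.006  0.013]
tape_measure 0.96 [391. 292.  37.  28.] [0.416 0.065 0.029]
marker 0.72 [297. 330.  64.  64.] [0.601 0.227 0.018]
marker 0.48 [259. 246.  15.  35.] [0.788 0.    0.016]
```

View pics/scene0.png

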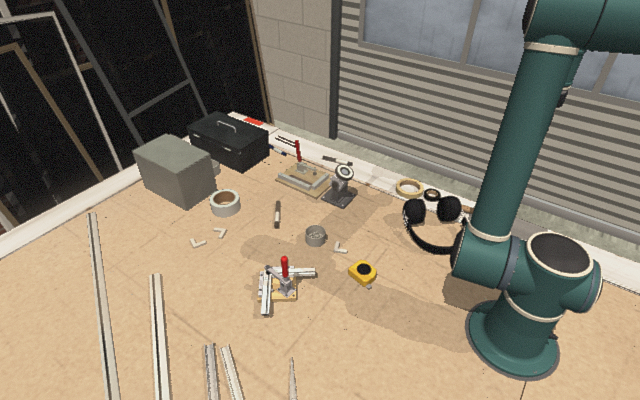

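View pics/side0.png

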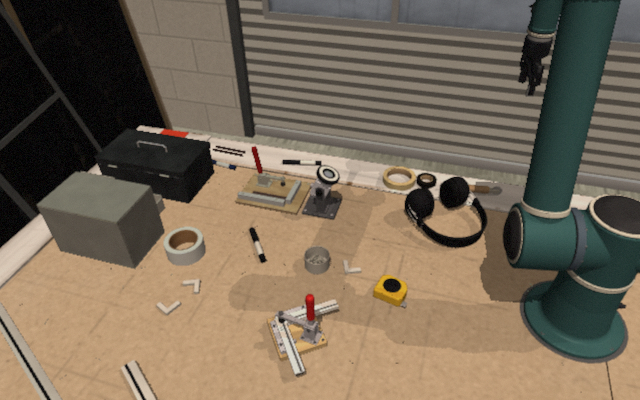

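```bash
python3 - <<'E'
from h import *
print(np.round(eyes.get_calibration("wrist")["T_tool_cam"],3), eyes.get_calibration("wrist")["K"][0])
a=cv2.imread("side.png")[285:385,250:350]; b=cv2.imread("side.png")[155:225,295:365]
a=cv2.resize(a,(560,560),interpolation=cv2.INTER_CUBIC); b=cv2.resize(b,(240,240),interpolation=cv2.INTER_CUBIC)
o=np.zeros((560,800,3),np.uint8); o[:,:560]=a; o[:240,560:]=b
cv2.imwrite("pics/crop.png",o)
P=np.load("side_P.npy")
for (x,y) in [(130,190),(220,480),(480,120),(330,120),(340,80),(180,180),(150,210)]:
    u,v=250+x/5.6,285+y/5.6; print((x,y),np.round(P[int(v),int(u)],3))
E
```

```text
[[-0.001 -0.956 -0.295  0.075]
 [ 1.    -0.001 -0.001  0.001]
 [ 0.    -0.295  0.956 -0.128]
 [ 0.     0.     0.     1.   ]] [336.77049968   0.         319.93260691]
(130, 190) [0.664 0.211 0.019]
(220, 480) [0.587 0.315 0.   ]
(480, 120) [0.532 0.147 0.031]
(330, 120) [0.565 0.238 0.132]
(340, 80) [0.56  0.236 0.154]
(180, 180) [0.633 0.226 0.054]
(150, 210) [0.649 0.227 0.03 ]
```

View pics/crop.png

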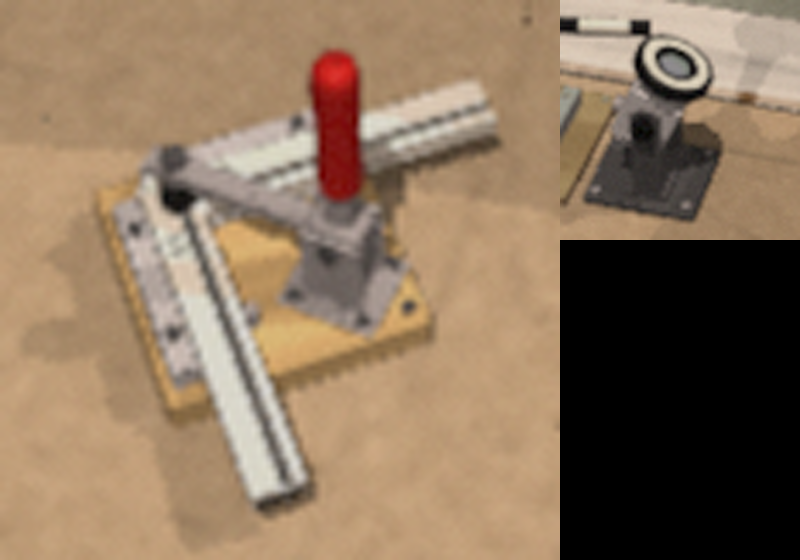

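Request:
carry_out --series "0.04 0.02 0.03 0;0.05 0.035 0.03 0;0.055 0.03 0.03 0;0.055 0.03 0.03 0;0.055 0.03 0.02 0;0.04 0.05 0 0;0.03 0.055 0 0;0.02 0.06 0 0;0.01 0.06 0 0;0.01 0.06 0 0;0.01 0.06 0 0;0.01 0.06 0 0;0.01 0.06 0 0;0.01 0.06 0 0;0.01 0.06 0 0;0 0.04 0 0;0 0 0 0" --jaw -1

```text
time: 3.12
tool_pos: [0.5481, 0.1028, 0.3757]
tcp_rot: [-3.12, -0.364, 0.0]
wrist_force: [-0.4, 0.1, -0.4]
width: -0.001
grip_force: 0.0
```

```bash
python3 - <<'E'
from h import *
im,P=cloud("wrist"); np.save("w_P.npy",P); cv2.imwrite("pics/w1.png",im)
K,r,p=cam("wrist");print(p,r[:,2])
for t in ["clamp_jig","clamp_handle","frame_corner","leg_left","leg_right"]:
  for o in spot_in("wrist",t)[:2]:
    print(t,round(o["score"],2),np.round(o["rect"]))
E
```

```text
[0.62166106 0.11788737 0.50410252] [-0.28718109 -0.06734788 -0.95550577]
clamp_jig 0.89 [243.  93. 100. 107.]
clamp_handle 0.66 [226.  99.  63.  82.]
frame_corner 0.89 [229. 110. 148. 113.]
leg_left 0.85 [229. 110. 147. 110.]
leg_right 0.94 [231. 111. 145. 112.]
```

View pics/w1.png

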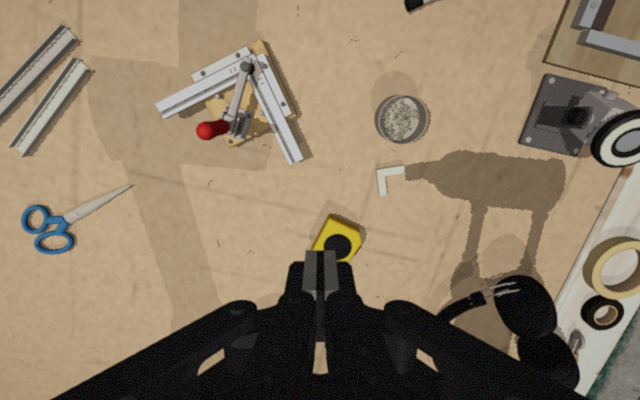

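```bash
cat >> h.py <<'E'
def onplane(name,uv,z):
    K,r,p=cam(name); d=np.c_[np.asarray(uv,float),np.ones(len(uv))]@np.linalg.inv(K).T@r.T
    return p+d*((z-p[2])/d[:,2])[:,None]
E
python3 - <<'E'
from h import *
P=np.load("w_P.npy"); im=cv2.imread("pics/w1.png")
X=onplane("wrist",[(155,105),(163,118),(288,163),(303,158)],0.033); print(np.round(X,3))
L=(X[0]+X[1])/2; Rr=(X[2]+X[3])/2; m=(L+Rr)/2
d=(L-Rr)[:2]; dist=np.linalg.norm(d); yj=d/dist; xj=np.array([yj[1],-yj[0]])
# end centre at 139mm along legs -> +-98.3
print("dist (exp .1966)",dist,"yaw",np.degrees(np.arctan2(xj[1],xj[0])))
o=m[:2]+xj*.0983; print("origin",o)
# refine: fit mask of points with z .026-.04 and white
from scipy.optimize import minimize
g=im.astype(int); hsv=cv2.cvtColor(im,cv2.COLOR_BGR2HSV)
sel=(abs(P[...,2]-.033)<.006)&(hsv[...,1]<60)&(hsv[...,2]>120)
Q=P[sel][:,:2]; Q=Q[np.linalg.norm(Q-o,axis=1)<.17]
def res(p):
    c,s=np.cos(p[2]),np.sin(p[2]); q=(Q-p[:2])@np.array([[c,-s],[s,c]])
    a=np.array([-1,1])/2**.5;b=np.array([-1,-1])/2**.5
    def dl(u):
        t=q@u; n=q@np.array([-u[1],u[0]]); 
        return np.hypot(np.maximum(0,abs(n)-.011),np.maximum(0,np.maximum(t-.139,-.011-t)))
    e=np.minimum(dl(a),dl(b)); 
    return np.minimum(e,.01).sum()+0.02*abs(q[:,1].mean())
p0=[*o,np.arctan2(xj[1],xj[0])]
f=minimize(res,p0,method="Nelder-Mead",options=dict(xatol=1e-5,fatol=1e-7));print(len(Q),f.x,np.degrees(f.x[2]),f.fun)
hm=hsv[...,1]>180; red=hm&((hsv[...,0]<8)|(hsv[...,0]>172))&(np.arange(400)[:,None]<200)&(P[...,2]>.06)
A=P[red]; print("red",len(A),np.median(A[A[:,2]>.14],0),np.nanmax(A[:,2]))
# lens ring
B=P[80:180,520:640].reshape(-1,3); B=B[(B[:,2]>.08)]; print(len(B),B.min(0),B.max(0))
for x in [(570,118),(548,75),(615,135),(625,135)]: print(x,np.round(P[x[1],x[0]],3))
E
```

```text
[[0.566 0.33  0.033]
 [0.552 0.318 0.033]
 [0.529 0.14  0.033]
 [0.541 0.121 0.033]]
dist (exp .1966) 0.194557376537011 yaw -7.102708925925573
origin [0.64468833 0.21495392]
4246 [ 0.64850789  0.21903005 -0.11743573] -6.7285716033207 4.393127488163086
red 457 [0.56603834 0.2259152  0.15487038] 0.15870705575946364
4017 [ 0.62567406 -0.24804878  0.0800982 ] [ 0.71030358 -0.17359503  0.14373228]
(570, 118) [ 0.67  -0.174  0.091]
(548, 75) [ 0.725 -0.178  0.009]
(615, 135) [ 0.66  -0.199  0.134]
(625, 135) [ 0.662 -0.212  0.131]
```

Request:
carry_out --series "0.026 0.0595 -0.03 -10;0.026 0.0595 -0.03 -10;0 0 -0.055 0;0 0 -0.058 0;0 0 -0.055 0;0 0 0 0;-0.018 0.002 0 0;-0.018 0.002 -0.001 0;-0.0113 0.0014 -0.0039 0;-0.0113 0.0014 -0.0039 0;-0.0097 0.0012 -0.0071 0;-0.0097 0.0012 -0.0071 0;-0.0071 0.0009 -0.0097 0;-0.0071 0.0009 -0.0097 0;-0.003 0.0004 -0.0074 0;-0.003 0.0004 -0.0074 0;-0.0019 0.0002 -0.0079 0;0 0 -0.006 0;0 0 -0.002 0;0 0 0 0"

```text
time: 5.92
tool_pos: [0.4938, 0.216, 0.0822]
tcp_rot: [-3.136, 0.191, 0.0]
wrist_force: [0.2, 0.5, -0.6]
width: 0.001
grip_force: 0.0
```

Request:
carry_out --series "0 0 0.05 0;0 0 0.06 0;0 0 0.06 0;-0.04 -0.05 0.06 0;-0.03 -0.06 0 0;0 0 0 0" --jaw 1

```text
time: 6.68
tool_pos: [0.4361, 0.1222, 0.2963]
tcp_rot: [3.135, -0.196, 0.004]
wrist_force: [0.3, -0.5, 0.1]
width: 1.001
grip_force: 0.0
```

```bash
python3 - <<'E'
from h import *
im,P=cloud("wrist"); np.save("w_P.npy",P)
u,v=proj("wrist",[.58,.22,.05]); print(u,v)
hsv=cv2.cvtColor(im,cv2.COLOR_BGR2HSV)
red=(hsv[...,1]>180)&((hsv[...,0]<8)|(hsv[...,0]>172))&(np.linalg.norm(P[...,:2]-[.55,.22],axis=-1)<.2)
A=P[red]; print(len(A),A.min(0),A.max(0),np.median(A,0))
o=np.array([.645,.216]);x=np.array([.9925,-.12]);y=np.array([.12,.9925])
q=A[:,:2]-o
print("jig x",np.percentile(q@x,[2,50,98]),"y",np.percentile(q@y,[2,50,98]),"z",np.percentile(A[:,2],[2,50,98]))
pf=np.polyfit(q@x,A[:,2],1);print("slope",pf)
D=P[np.linalg.norm(P[...,:2]-(o-.078*x),axis=-1)<.04];print("arm top",np.percentile(D[:,2],[95,99,100]))
cv2.imwrite("pics/w2.png",im)
E
```

```text
208.17539244903892 44.605024128948585
1839 [0.42166063 0.05372063 0.08819446] [0.57228876 0.2355538  0.37121713] [0.556834   0.22046248 0.15638075]
jig x [-0.2005867  -0.08858227 -0.07515377] y [-0.18175786 -0.00529601  0.00703194] z [0.09437041 0.15638075 0.36790938]
slope [-1.97812319 -0.02457972]
arm top [0.15523944 0.15718428 0.15874275]
```

View pics/w2.png

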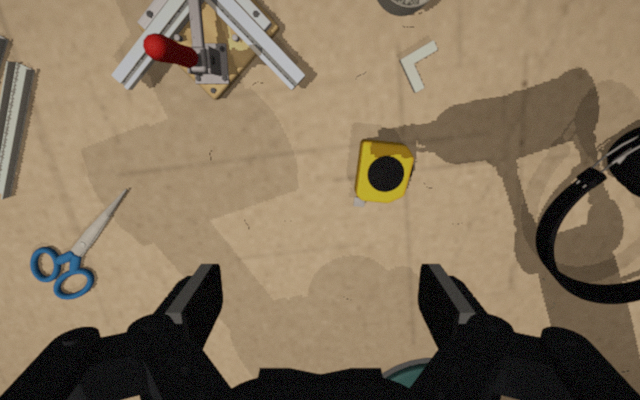

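Request:
carry_out --series "0.03 0.018 -0.009 0;0.03 0.018 -0.009 0;0.03 0.018 -0.009 0;0.03 0.018 -0.009 0;0.03 0.018 -0.009 0;0.016 0.009 -0.009 0;0 0 0 0;0 0 0 0" --jaw -1

```text
time: 7.72
tool_pos: [0.6029, 0.224, 0.2405]
tcp_rot: [3.136, -0.189, -0.002]
wrist_force: [-0.5, 0.0, 0.1]
width: 0.002
grip_force: 0.0
```

Request:
carry_out --series "0 -0.0015 -0.03 0;0 0 -0.03 0;0 0 -0.032 0;0 0 0 0;0 0 0 0"

```text
time: 8.35
tool_pos: [0.6038, 0.2222, 0.1508]
tcp_rot: [-3.135, 0.191, -0.003]
wrist_force: [0.3, -0.3, 0.1]
width: 0.001
grip_force: 0.0
```

Request:
carry_out --series "-0.013 0.0016 -0.001 0;-0.013 0.0016 -0.001 0;-0.013 0.0016 -0.001 0;-0.0113 0.0014 -0.0039 0;-0.0113 0.0014 -0.0039 0;-0.0097 0.0012 -0.0071 0;-0.0097 0.0012 -0.0071 0;-0.0071 0.0009 -0.0097 0;-0.0071 0.0009 -0.0097 0;-0.003 0.0004 -0.0074 0;-0.003 0.0004 -0.0074 0;-0.0019 0.0002 -0.0079 0;0 0 -0.006 0;0 0 0 0"

```text
time: 10.1
tool_pos: [0.4997, 0.2351, 0.08]
tcp_rot: [3.136, -0.191, -0.003]
wrist_force: [-12.9, -3.8, 33.4]
width: -0.002
grip_force: 16.1
```

Request:
carry_out --series "0 0 0.01 0;0.005 -0.01 0.05 0;0 -0.04 0.06 0;0 -0.04 0.06 0;0 -0.03 0.06 0;0 0 0 0;0 0 0 0" --jaw 1

```text
time: 10.98
tool_pos: [0.5046, 0.1271, 0.2946]
tcp_rot: [3.135, -0.192, -0.003]
wrist_force: [0.5, -1.0, -0.0]
width: 0.996
grip_force: 0.0
```

```bash
python3 - <<'E'
from h import *
im,P=cloud("wrist"); np.save("w_P.npy",P)
hsv=cv2.cvtColor(im,cv2.COLOR_BGR2HSV)
o=np.array([.645,.216]);x=np.array([.9925,-.12]);y=np.array([.12,.9925])
red=(hsv[...,1]>180)&((hsv[...,0]<8)|(hsv[...,0]>172))&(np.linalg.norm(P[...,:2]-(o-.14*x),axis=-1)<.1)&(P[...,2]<.2)
A=P[red]; q=A[:,:2]-o
print(len(A),"jig x",np.percentile(q@x,[2,50,98]),"y",np.percentile(q@y,[2,50,98]),"z",np.percentile(A[:,2],[2,50,98]),np.polyfit(q@x,A[:,2],1))
D=P[np.linalg.norm(P[...,:2]-(o-.078*x),axis=-1)<.04];print("arm top",np.percentile(D[:,2],[95,99,100]))
print(spot_in("wrist","frame_corner"))
cv2.imwrite("pics/w3.png",im)
E
```

```text
928 jig x [-0.17768729 -0.1439249  -0.11044165] y [-0.00482909  0.00116401  0.0094633 ] z [0.05782631 0.06463447 0.06911863] [-0.05131413  0.05728063]
arm top [0.13392526 0.13969882 0.14124711]
[{'rect': [224.7, 92.7, 185.2, 116.7], 'score': 0.6}]
```

View pics/w3.png

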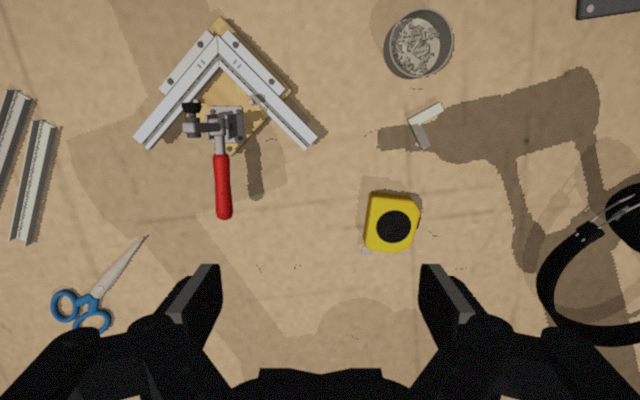

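```bash
python3 - <<'E'
from h import *
X=onplane("wrist",[(134,139),(147,149),(306,150),(321,139)],0.033); 
L=(X[0]+X[1])/2; Rr=(X[2]+X[3])/2; m=(L+Rr)/2
d=(L-Rr)[:2]; dist=np.linalg.norm(d); yj=d/dist; xj=np.array([yj[1],-yj[0]])
print("dist (exp .1966)",dist,"yaw",np.degrees(np.arctan2(xj[1],xj[0])),"origin",m[:2]+xj*.0983, "L,R ends",np.round(L,3),np.round(Rr,3))
o=m[:2]+xj*.0983
print("apex-based origin",onplane("wrist",[(219,42)],.033)[0][:2]-xj*.0156)
print("grips",o+.107/2**.5*(-xj+yj),o+.107/2**.5*(-xj-yj))
P=np.load("w_P.npy")
for n in ["side","scene"]:
    P=np.load(n+"_P.npy"); im=cv2.imread(n+".png")
    c=np.array([.66,-.2])
    s=(np.linalg.norm(P[...,:2]-c,axis=-1)<.07)&(P[...,2]>.10); A=P[s]
    # RANSAC plane
    rng=np.random.default_rng(0);best=(0,)
    for _ in range(2000):
        a=A[rng.choice(len(A),3,False)]; nn=np.cross(a[1]-a[0],a[2]-a[0]); l=np.linalg.norm(nn)
        if l<1e-5: continue
        nn/=l; k=abs((A-a[0])@nn)<.003
        if k.sum()>best[0]: best=(k.sum(),k)
    I=A[best[1]]; ce=I.mean(0); nn=np.linalg.svd(I-ce)[2][2]; nn*=np.sign(nn[2])
    print(n,len(A),best[0],"c",ce,"mid",(I.min(0)+I.max(0))/2,"ext",np.ptp(I,axis=0),"n",nn,"lean",np.arccos(nn[2]),"az",np.degrees(np.arctan2(nn[1],nn[0])))
E
```

```text
dist (exp .1966) 0.19773469246436987 yaw -7.1504917282619465 origin [0.64008622 0.21696161] L,R ends [0.555 0.327 0.033] [0.53  0.131 0.033]
apex-based origin [0.63278722 0.21784271]
grips [0.57443213 0.3014515 ] [0.55559633 0.15130752]
side 409 252 c [ 0.65476496 -0.21663855  0.12901656] mid [ 0.65513797 -0.21874428  0.12923476] ext [0.06064939 0.0677648  0.02741139] n [-0.39261857 -0.0174588   0.91953567] lean 0.4038989656305481 az -177.4538730540099
scene 297 185 c [ 0.65768539 -0.21616764  0.13071835] mid [ 0.65708645 -0.2171663   0.13138834] ext [0.0623199  0.0702661  0.02653566] n [-0.38257417  0.00770295  0.92389267] lean 0.3926647448955635 az 178.84653210895786
```

Request:
carry_out --series "0.01 0.005 -0.02 9.05;0.01 0.005 -0.02 9.05;0.01 0.005 -0.02 9.05;0.01 0.005 -0.03 9.05;0.0114 0.004 -0.03 9.05;0 0 -0.03 0;0 0 -0.025 0;0 0 0 0;0 0 0 0" --jaw 0.2

```text
time: 12.2
tool_pos: [0.5563, 0.1519, 0.1205]
tcp_rot: [-2.967, -1.032, 0.002]
wrist_force: [0.0, -0.1, 0.5]
width: 0.598
grip_force: 0.0
```

```bash
python3 - <<'E'
from h import *
s=bot.read_state(); print(s["q"],s["tool_pos"],np.degrees(R.from_rotvec(s["tcp_rot"]).as_matrix()[:2,0]@np.array([1,1j])) if 0 else R.from_rotvec(s["tcp_rot"]).as_matrix()[:,0])
im,P=cloud("wrist"); cv2.imwrite("pics/w4.png",im)
c=np.array([.556,.151]); g=np.array([np.cos(np.radians(38)),np.sin(np.radians(38))]); n=np.array([-g[1],g[0]])
q=P[...,:2]-c; t=q@g; w=q@n
for a in [-.025,-.02,.015,.02,.025,.03]:
    k=(abs(t-a)<.003)&(abs(w)<.03)&(P[...,2]>.026)&(P[...,2]<.04)
    if k.sum(): print(a,k.sum(),np.percentile(w[k],[2,50,98]),np.median(P[k][:,2]))
k=(abs(w)<.009)&(P[...,2]>.026)&(P[...,2]<.04); print("end t",t[k].min())
E
```

```text
[ 2.23331185e-01  1.89697835e-01  1.93795998e+00 -4.27245275e-05
  1.01509771e+00  1.12497927e+00] [0.55625436 0.1518581  0.12047655] [ 0.78433572  0.62033567 -0.00106485]
-0.025 243 [-0.00980303  0.00070109  0.0112012 ] 0.032583395336239274
-0.02 253 [-0.00973619  0.00072989  0.0118351 ] 0.03253718164587241
0.015 281 [-0.0097621   0.00086448  0.01151123] 0.03255682021277656
0.02 289 [-0.00970547  0.00154473  0.01146652] 0.03250215548907209
0.025 293 [-0.00955905  0.00091301  0.01140874] 0.032579225367836834
0.03 305 [-0.00959315  0.00028911  0.01136027] 0.03256208067043426
end t -0.1362435004243762
```

View pics/w4.png

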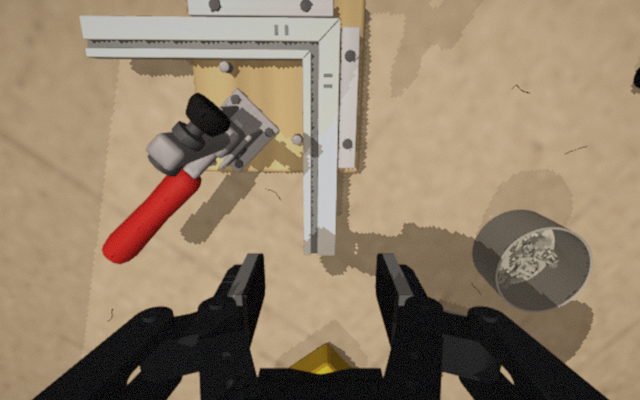

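Request:
carry_out --series "0 0 -0.035 0;0 0 -0.035 0;0 0 -0.02 0;0 0 -0.008 0;0 0 0 0"

```text
time: 12.88
tool_pos: [0.557, 0.1516, 0.0232]
tcp_rot: [2.968, 1.031, 0.001]
wrist_force: [1.5, -0.2, -0.1]
width: 0.601
grip_force: 0.0
```

Request:
carry_out --series "0 0 0 0;0 0 0 0;0 0 0 0;0 0 0 0" --jaw -1 --grip_force 60

```text
time: 13.38
tool_pos: [0.5576, 0.1519, 0.0241]
tcp_rot: [2.968, 1.031, 0.004]
wrist_force: [-0.1, 1.0, 6.0]
width: 0.245
grip_force: 58.8
```

Request:
carry_out --series "0 0 0.006 0;0 0 0.008 0;0 0 0.01 0;0 0 0.02 0;0 0 0.03 0;0 0 0.035 0;0 0 0.035 0;0 0 0.03 0;0 0 0 0;0 0 0 0"

```text
time: 14.62
tool_pos: [0.556, 0.1514, 0.1966]
tcp_rot: [-2.968, -1.031, 0.001]
wrist_force: [-0.3, 0.3, -0.7]
width: 0.245
grip_force: 58.9
```

```bash
cat >> h.py <<'E'
def tilt(save=None):
    """white points of the held part in the wrist cloud, in world coords and rotated so +x is tool x, origin TCP"""
    s=bot.read_state(); im,P=cloud("wrist")
    if save: cv2.imwrite(save,im)
    M=R.from_rotvec(s["tcp_rot"]).as_matrix(); ax=M[:2,0]/np.linalg.norm(M[:2,0]); n=np.array([-ax[1],ax[0]])
    q=P-np.array(s["tool_pos"]); X=np.stack([q[...,:2]@ax,q[...,:2]@n,q[...,2]],-1)
    hsv=cv2.cvtColor(im,cv2.COLOR_BGR2HSV); w=(hsv[...,1]<70)&(hsv[...,2]>110)
    return s,im,X,w
def legfit(X,w):
    k=w&(abs(X[...,1])<.011)&(X[...,0]>.02)&(X[...,0]<.125)&(abs(X[...,2])<.09)
    A=X[k]; 
    for _ in range(6):
        pf=np.polyfit(A[:,0],A[:,2],1); e=A[:,2]-np.polyval(pf,A[:,0]); A=A[(e>-.0025)&(e<.004)] if len(A)>50 else A
    return len(A),pf,np.arctan(pf[0])
E
python3 - <<'E'
from h import *
s,im,X,w=tilt("pics/w5.png"); print(s["tool_pos"],legfit(X,w))
for a in np.arange(.02,.13,.01):
    k=(abs(X[...,0]-a)<.003)&(abs(X[...,1])<.011)&(abs(X[...,2])<.09); print(round(a,2),k.sum(),np.round(np.percentile(X[k][:,2],[5,50,95]),4))
E
```

```text
[0.55599532 0.15137236 0.19662625] (13398, array([-0.00572991,  0.00811045]), np.float64(-0.00572985206703607))
0.02 1071 [0.0053 0.0083 0.073 ]
0.03 844 [0.0049 0.0079 0.009 ]
0.04 884 [0.0049 0.0079 0.009 ]
0.05 953 [0.0048 0.0078 0.009 ]
0.06 1030 [0.0047 0.0077 0.0089]
0.07 1118 [0.0048 0.0077 0.0089]
0.08 1223 [0.0047 0.0077 0.0088]
0.09 1297 [0.0046 0.0076 0.0089]
0.1 1381 [0.0045 0.0076 0.0089]Traceback (most recent call last):
  File "<stdin>", line 4, in <module>
    return _quantile_unchecked(
        a, q, axis, out, overwrite_input, method, keepdims, weights)
    return _ureduce(a,
                    func=_quantile_ureduce_func,
    ...<5 lines>...
                    overwrite_input=overwrite_input,
                    method=method)
    r = func(a, **kwargs)
    result = _quantile(arr,
                       quantiles=q,
    ...<2 lines>...
                       out=out,
                       weights=wgt)
    slices_having_nans = np.isnan(arr[-1, ...])
                                  ~~~^^^^^^^^^
IndexError: index -1 is out of bounds for axis 0 with size 0
```

View pics/w5.png

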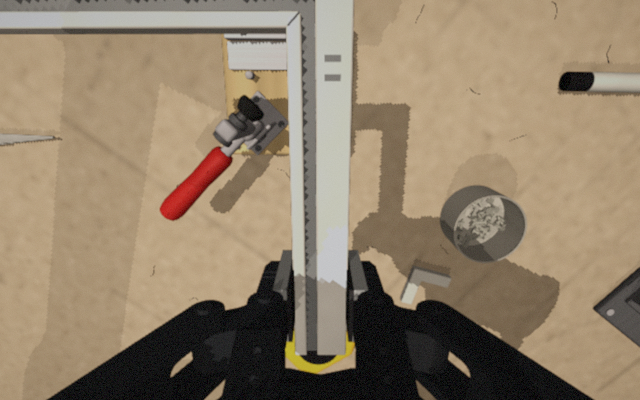

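Request:
carry_out --series "-0.013 0.008 0 9;-0.013 0.008 0 9;-0.015 0.008 0 9;-0.015 0.008 0 9;-0.0154 0.008 0 8.7;0 0 -0.03 0;0 0 -0.03 0;0 0 -0.03 0;0 0 -0.02 0;0 0 0 0;0 0 0 0"

```text
time: 16.05
tool_pos: [0.485, 0.1915, 0.0867]
tcp_rot: [-2.353, -2.081, 0.001]
wrist_force: [0.3, 0.0, -0.1]
width: 0.242
grip_force: 58.9
```

Request:
carry_out --series "0 0 -0.008 0;0 0 -0.006 0;0 0 -0.004 0;0 0 -0.004 0;0 0 -0.004 0;0 0 0 0" --grip_force 20

```text
time: 16.8
tool_pos: [0.4861, 0.1916, 0.0626]
tcp_rot: [2.352, 2.081, 0.002]
wrist_force: [-3.3, -3.2, 10.9]
width: 0.245
grip_force: 61.4
```

```bash
python3 - <<'E'
from h import *
s,im,X,w=tilt(); print(s["tool_pos"],s["wrist_force"],s["torque"],legfit(X,w))
E
```

```text
[0.4861324  0.19156529 0.06256864] [-3.3102764  -3.24535637 10.90426024] [-0.00975442  0.51797262  0.16344851] (14213, array([0.150971  , 0.00901979]), np.float64(0.14983945017150224))
```

Request:
carry_out --series "0 0 -0.004 0;0 0 -0.004 0;0 0 -0.004 0;0 0 0 0"

```text
time: 17.35
tool_pos: [0.4866, 0.1923, 0.051]
tcp_rot: [2.352, 2.081, 0.004]
wrist_force: [-3.5, -1.5, 11.4]
width: 0.245
grip_force: 65.0
```

```bash
python3 - <<'E'
from h import *
s,im,X,w=tilt(); print(s["tool_pos"],s["wrist_force"],s["grip_force"],legfit(X,w))
E
```

```text
[0.4865503  0.19225139 0.05098248] [-3.47340898 -1.54738681 11.36885611] 64.98366736195749 (16635, array([0.40013833, 0.0104523 ]), np.float64(0.38062561988948457))
```

Request:
carry_out --series "0 0 -0.001 0;0 0 0 0;0 0 0.02 0;0 0 0.05 0;0 0 0.055 0;0 0 0.055 0;0 0 0.055 0;0 -0.01 0.035 0;0.0148 -0.036 0 -9.25;0.0148 -0.036 0 -9.25;0.0148 -0.036 0 -9.25;0.0148 -0.036 0 -9.25;0.0148 -0.036 0 -9.25;0.0148 -0.036 0 -9.25;0.0148 -0.036 0 -9.25;0.0148 -0.036 0 -9.25;0.0148 -0.034 0 -9;0 0 0 0;0 0 0 0"

```text
time: 19.77
tool_pos: [0.618, -0.1402, 0.3174]
tcp_rot: [-3.141, -0.001, 0.002]
wrist_force: [0.7, 0.3, -0.4]
width: 0.243
grip_force: 63.4
```

```bash
cat >> h.py <<'E'
def plane(A,tol=.002,it=3000):
    rng=np.random.default_rng(0);best=(0,None)
    for _ in range(it):
        a=A[rng.choice(len(A),3,False)]; nn=np.cross(a[1]-a[0],a[2]-a[0]); l=np.linalg.norm(nn)
        if l<1e-5: continue
        k=abs((A-a[0])@nn/l)<tol
        if k.sum()>best[0]: best=(k.sum(),k)
    I=A[best[1]]; c=I.mean(0); nn=np.linalg.svd(I-c,full_matrices=False)[2][2]; return I,c,nn*np.sign(nn[2])
E
python3 - <<'E'
from h import *
s,im,X,w=tilt("pics/w6.png"); print(s["tool_pos"],s["tcp_rot"],s["grip_force"],legfit(X,w))
K,r,p=cam("wrist"); im2,P=cloud("wrist")
s2=(np.linalg.norm(P[...,:2]-[.656,-.218],axis=-1)<.055)&(P[...,2]>.10)&(P[...,2]<.17)
A=P[s2]; print(len(A))
I,c,n=plane(A); print(len(I),"n",n,"lean",np.arccos(n[2]),"az",np.degrees(np.arctan2(n[1],n[0])))
# circle centre in plane
e1=np.array([n[2],0,-n[0]]);e1/=np.linalg.norm(e1);e2=np.cross(n,e1)
uv=np.c_[(I-c)@e1,(I-c)@e2].astype(np.float32); ce,rad=cv2.minEnclosingCircle(uv); C=c+ce[0]*e1+ce[1]*e2
print("ring centre",C,"rad",rad,"focus",C+.13*n, "pct",np.percentile(np.linalg.norm(uv-ce,axis=1),[1,50,99]))
print(proj("wrist",C))
E
```

```text
[ 0.61801818 -0.14017367  0.31735566] [-3.14077548e+00 -1.10860598e-03  1.61401475e-03] 63.38168978691101 (16557, array([0.37768731, 0.01015205]), np.float64(0.3611245797404223))
4604
3527 n [-0.38906523 -0.0057861   0.92119204] lean 0.39966335669002884 az -179.14797134430725
ring centre [ 0.65652058 -0.22118417  0.13140425] rad 0.034423403441905975 focus [ 0.6059421  -0.22193636  0.25115921] pct [0.00328256 0.02442893 0.0337728 ]
[407.9697548  141.88570967]
```

View pics/w6.png

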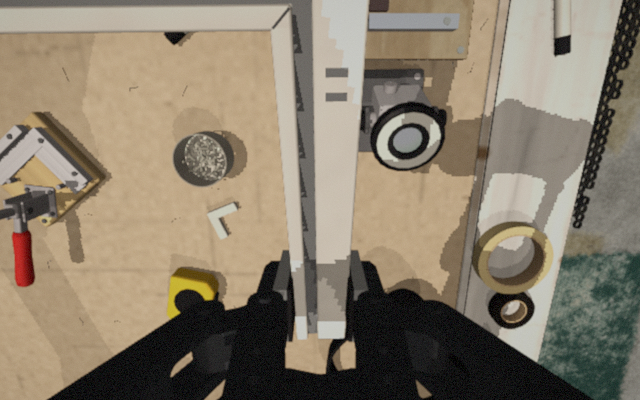

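```bash
cat >> h.py <<'E'
def partplane():
    s,im,X,w=tilt()
    k=w&(X[...,0]>.02)&(X[...,0]<.14)&(X[...,1]>-.014)&(X[...,1]<.16)&(abs(X[...,2]-.01-.4*X[...,0])<.03)
    A=X[k]; 
    if len(A)>6000: A=A[::len(A)//6000]
    I,c,n=plane(A,.0012,1500); ext=I.max(0); 
    return s,n,c,I
E
python3 - <<'E'
from h import *
s,n,c,I=partplane(); print(len(I),n,"pitch",np.arctan2(-n[0],n[2]),"roll",np.arctan2(n[1],n[2]),c,I.min(0),I.max(0))
E
```

```text
5464 [-0.3535793  -0.02639767  0.935032  ] pitch 0.3615265972181593 roll -0.02822434053964372 [0.07426576 0.01084619 0.03866133] [ 0.02005378 -0.01118116  0.01690137] [0.09614757 0.07056798 0.04849214]
```

Request:
carry_out --series "-0.0146 0.037 0 9.25;-0.0146 0.037 0 9.25;-0.0146 0.037 0 9.25;-0.0146 0.037 0 9.25;-0.0146 0.037 0 9.25;-0.0146 0.037 0 9.25;-0.0146 0.037 0 9.25;-0.0146 0.037 0 9.25;-0.0146 0.0364 0 9;0 0 -0.05 0;0 0 -0.055 0;0 0 -0.055 0;0 0 -0.05 0;0 0 -0.03 0;0 0 -0.012 0;0 0 0 0"

```text
time: 21.92
tool_pos: [0.4866, 0.1923, 0.0659]
tcp_rot: [-2.352, -2.083, 0.001]
wrist_force: [-0.2, -0.1, -1.4]
width: 0.24
grip_force: 63.4
```

Request:
carry_out --series "0 0 -0.006 0;0 0 -0.006 0;0 0 -0.004 0;0 0 -0.0022 0;0 0 0 0;0 0 0 0"

```text
time: 22.68
tool_pos: [0.4881, 0.1924, 0.0499]
tcp_rot: [2.353, 2.081, 0.003]
wrist_force: [-3.4, -2.0, 11.9]
width: 0.244
grip_force: 65.5
```

```bash
python3 - <<'E'
from h import *
s,n,c,I=partplane(); print(s["tool_pos"],s["wrist_force"],len(I),n,"pitch",np.arctan2(-n[0],n[2]),"roll",np.arctan2(n[1],n[2]))
E
```

```text
[0.48806206 0.19239858 0.04985034] [-3.40159338 -2.02300915 11.9339387 ] 5594 [-0.39046148 -0.02640393  0.92024055] pitch 0.4012807369141736 roll -0.028684547754682134
```

Request:
carry_out --series "0 0 -0.002 0;0 0 0 0;0 0 0.02 0;0 0 0.05 0;0 0 0 0;0 0 0 0"

```text
time: 23.48
tool_pos: [0.4869, 0.1919, 0.1156]
tcp_rot: [2.353, 2.082, 0.0]
wrist_force: [0.4, 0.2, -1.5]
width: 0.239
grip_force: 64.4
```

```bash
python3 - <<'E'
from h import *
s,n,c,I=partplane(); print(s["tool_pos"],len(I),n,"pitch",np.arctan2(-n[0],n[2]),"roll",np.arctan2(n[1],n[2]))
E
```

```text
[0.48687817 0.19185556 0.11563196] 5588 [-0.3968952 -0.0240386  0.9175491] pitch 0.40825672024357734 roll -0.026192713660172055
```

```bash
cat > m.py <<'E'
from h import *
s,im,X,w=tilt(); s,n,c,I=partplane()
l=np.array([1,0,0])-n*n[0]; l/=np.linalg.norm(l); m=np.cross(n,l)
# all part pixels near the top plane, any shade
q=X-c; k=(abs(q@n)<.0025)&(X[...,0]>.01)&(X[...,1]>-.02); A=q[k]; a=A@l; b=A@m
for lo in (-.03,-.02,-.01,0): 
    t=b[(a>lo)&(a<lo+.006)]; t=t[abs(t+c[1])<.016]; print("edges b",np.percentile(t,[1,99]))
sel=(b>.03)&(b<.06); print("other leg inner/max along",sel.sum(),np.percentile(a[sel],[0.5,1,2,99]) if sel.sum() else None)
t=(b[(a>-.03)&(a<.006)]); t=t[abs(t+c[1])<.016]; bc=np.percentile(t,[1,99]).mean()
ai=np.percentile(a[sel],1); M=c+l*(ai+.011)+m*bc-.011*n
yaw=np.degrees(np.arctan2(n[1],n[0]))%360
print("mitre rel TCP (tool x frame)",M,"lean",np.arccos(n[2]),"n az",yaw)
nominal=np.array([0,0,.0033])+.107*l-.0055*n; print("nominal",nominal)
E
python3 m.py
```

```text
edges b [-0.02110389  0.0002907 ]
edges b [-0.0209754  0.0004598]
edges b [-0.02080226  0.00064748]
edges b [-0.02060137  0.00074852]
other leg inner/max along 4074 [0.01507579 0.01524556 0.0153716  0.02218467]
mitre rel TCP (tool x frame) [0.1015707  0.00016076 0.04261181] lean 0.40863380985143144 n az 184.02965650476702
nominal [ 0.10041561 -0.00113637  0.04064521]
```

Request:
carry_out --series "0 0 0.04 0;0 0 0.05 0;0 0 0.05 0;0 0 0.05 0;0.0017 -0.0409 0 -8.6;0.0017 -0.0409 0 -8.6;0.0017 -0.0409 0 -8.6;0.0017 -0.0409 0 -8.6;0.0017 -0.0409 0 -8.6;0.0017 -0.0409 0 -8.6;0.0017 -0.0409 0 -8.6;0.0017 -0.0409 0 -8.6;0.002 -0.0409 0 -8.6;0.002 -0.0405 0 -8.6;0 0 -0.04 0;0 0 -0.03 0;0 0 -0.015 0;0 0 0 0;0 0 0 0"

```text
time: 26.0
tool_pos: [0.5054, -0.2169, 0.2218]
tcp_rot: [3.14, -0.082, 0.003]
wrist_force: [0.4, 0.5, -0.4]
width: 0.241
grip_force: 64.4
```

```bash
cat >> m.py <<'E'
yw=2*np.arctan2(s["tcp_rot"][1],s["tcp_rot"][0]); Rz=R.from_rotvec([0,0,yw]).as_matrix()
print("tcp",s["tool_pos"],"yaw",np.degrees(yw)); W=s["tool_pos"]+Rz@M; nw=Rz@n
nl=np.array([-.3891,-.0058,.9212]); F=np.array([.6059,-.2219,.2512])
print("mitre",W,"err to focus",F-W,"angle deg",np.degrees(np.arccos(nw@nl)),nw)
E
python3 m.py
python3 - <<'E'
from h import *
im,P=cloud("side"); cv2.imwrite("pics/s2.png",cv2.resize(im[130:330,220:480],(780,600),interpolation=cv2.INTER_CUBIC))
F=np.array([.6059,-.2219,.2512]); u=(proj("side",F)-[220,130])*3; print(u)
E
```

```text
edges b [-0.02111996  0.00026522]
edges b [-0.02089446  0.00042303]
edges b [-0.02078753  0.00064157]
edges b [-0.02065     0.00074343]
other leg inner/max along 4061 [0.01531027 0.01541995 0.01555907 0.02238178]
mitre rel TCP (tool x frame) [ 1.02029440e-01 -9.16938921e-05  4.30498233e-02] lean 0.41270801926234785 n az 183.5029526775974
nominal [ 0.10025302 -0.00101081  0.04108307]
tcp [ 0.50556123 -0.21694487  0.22225541] yaw -2.9778383454782085
mitre [ 0.60744813 -0.22233683  0.26530524] err to focus [-0.00154813  0.00043683 -0.01410524] angle deg 0.65992242870292 [-0.4010746  -0.00367594  0.91603802]
[379.09827922  26.99012676]
```

View pics/s2.png

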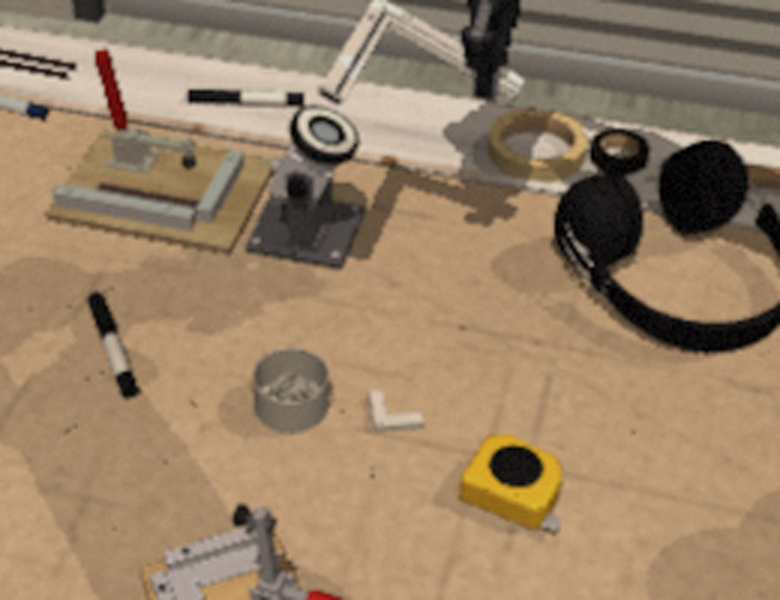

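Request:
carry_out --series "-0.001 0 -0.006 0;0 0 -0.005 0;0 0 -0.0025 0;0 0 0 0;0 0 0 0;0 0 0 0;0 0 0 0"

```text
time: 27.02
tool_pos: [0.5037, -0.2167, 0.2073]
tcp_rot: [3.14, -0.082, 0.0]
wrist_force: [0.1, 0.0, -1.2]
width: 0.244
grip_force: 64.4
```

```bash
python3 m.py | tail -3
```

```text
nominal [ 0.10034824 -0.00100291  0.04082965]
tcp [ 0.50363973 -0.21669953  0.20731869] yaw -2.997749187681197
mitre [ 0.60562973 -0.22217105  0.25013648] err to focus [0.00027027 0.00027105 0.00106352] angle deg 0.4904958002097432 [-0.39876135 -0.00365738  0.91704744]
```

Request:
carry_out --series "0.0007 0 0.0017 0;0 0 0 0;0 0 0 0;0 0 0 0;0 0 0 0"

```text
time: 27.75
tool_pos: [0.5042, -0.2166, 0.2088]
tcp_rot: [-3.141, 0.082, 0.0]
wrist_force: [0.4, -0.4, -0.3]
width: 0.246
grip_force: 64.4
```

```bash
python3 -c "
from workcell import bot
s=bot.read_state();print(s['tool_pos'],abs(s['joint_vel']).max(),bot.finish_job())"
```

```text
the job is handed in; nothing more can be done
[ 0.50421771 -0.21663385  0.20880275] 0.0014714895335973639 None
```

I handed the job in at about 28 s: the clamp is fully open, and the arm holds the frame corner still with its show face to the lens, by my wrist-camera measurements about 1 mm from the focus point and 0.5° from square.

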